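Put the calibration tile away, then hold the sample slide flush on the tilted stage

ROBOT

A 6-joint arm with a two-finger parallel gripper is mounted at the origin on the work surface. World frame = base frame: x ahead of the robot, y to its left, z up, the work surface at z = 0. Lengths are in m, angles in rad, forces in N, time in s.
With the tool pointing down it reaches from about 0.35 to 0.775 m from the base axis. Payload 5.5 kg.
Tool frame: the origin (TCP) lies between the finger pads; the fingertips stand 17 mm ahead of it and the grasp point (between the pads) lies 2 mm behind it (env.finger_overhang is the distance from the TCP to the fingertips, in m); z points along the fingers, y is the direction in which the jaws open and shut (so a half turn about z gives the same grasp; the last joint's range is limited). The gripper opens to 85 mm and grips with 20 to 120 N. Pads are 22 mm wide; open, the fingers measure 114 mm over their backs; the gripper's body (76 mm by 85 mm) begins 54 mm behind the grasp point. The pads swing forward as they close: fully open they stand 13 mm farther back than shut.
Start: joints at [-1.381, 0.313, 0.046, 1.304, 0, 1.431], TCP at [0.186, -0.544, 0.248] pointing down, gripper open.
Joint ranges: [-2.76, 2.76], [-0.86, 1.69], [-1.03, 1.26], [-2.2, 2.34], [-1.47, 1.5], [-3.14, 3.14]. Speed limits (rad/s): [2.57, 2.57, 3.14, 3.14, 3.14, 3.14].

INTERFACE

Orientations are given as a unit quaternion [w, x, y, z].
In Python, from workcell import env gives the robot as it stands. The module is installed in compiled form; this text tells all that it offers.
- The arm moves only by the tool arm_command, never from a script. Its argument "moves" is a list of rows, each a list of 5 numbers: the closure, from 0 (fully open) to 1 (shut), then the shift along the tool's x, y, z in mm, then the turn about the tool's z in rad. In form: [[fingers, dx, dy, dz, turn], ...]. A call has 1 to 12 rows; each row is the pose to reach, as a shift and turn from the pose commanded when the call began, along the tool's axes at that moment; what a row does not reach only later rows make up. A row lasts 1/10 s, in which the tool goes at most 50 mm and 8.59 degrees, less where a joint would pass 70% of its speed; a pose out of reach is approached as far as the arm can. A call with a gripper value outside its range is refused whole. The fingers move at their own pace and stop on an object; "squeeze" is the grip in N (left out, the last holds). Time passes only in rows, so rows that repeat a pose let the fingers close. It gives the time, the measured TCP pose, the force and the opening at its end, in the units of the state.
- env.get_state(): the state, without advancing time (a new reading comes with each control period).
- env.read_camera(name): name is "side" or "top"; returns (picture, depth): 384x512x3 uint8, blue, green, red; 384x512 float32, m along the optical axis (not along the pixel's ray), 0 where there is no reading.
- env.get_calibration(name): a dict with "fx", "fy", "cx", "cy" (pixels), "k1" (the pictures are not rectified: a ray, as slopes to the right and down, at radius r is drawn at 1 + k1 r^2 times it, then the intrinsics apply), "pose" (4x4, takes a point from camera to world coordinates). Camera axes: x right, y down, z forward; pixel columns grow to the right and rows downward; lengths in m; the calibration is good to about 2 mm. A picture is of the moment at which its call begins. get_calibration takes no time and is no camera call.
- env.hand_in(): hands the job in, once; it reports no verdict.
The state is a dict: "clock": time; "joint_pos": joint angles; "qvel": joint speeds; "tau": joint torques, N m; "tcp_pos": TCP position; "orientation": TCP orientation; "wrist_force": force on the tool from outside, world axes, zero at the start; "ft_torque": the same for the moment, N m; "finger_gap": finger opening in m.
Only numpy, scipy, OpenCV 4.12 (cv2) and the standard library are available. Lean on these libraries where they do the work, as an engineer would, in place of code of your own. Each camera call takes 0.05 s, during which the arm holds its last target. There are 200 camera calls.

TASK

The meter has just been calibrated: put the calibration tile that lies on the desk back into its own slot in the tile case (the one whose recess is made for its size), fully down and let go. Then pick up the framed sample slide by its grip and hold it on the meter's tilted stage for the reading: centred on the round window, long side running up the slope, its underside flush with the stage's sprung face all over and pressed on with a light steady push of about 5 to 15 N. Do not ram the stage or shift its tilt, leave the jar, the bauble and the small tile alone, and finish while still holding the slide pressed there.

Things in the scene. Friction and masses are not known exactly. Their poses are not given: they have to be found in the camera images.
- tile_knob (a point): Calibration tile, loose, standing upright on the desk at the start: a disc 46 mm in diameter and 14 mm high (white ceramic below, aluminium above) with an upright black knob 16 mm in diameter on its axis, from 14 to 54 mm above the underside; about 100 g. This point is on the axis, half-way up the knob, 34 mm above the underside. z runs up the knob.
- tile_base (a point): Same tile: centre of its underside, z up the knob.
- slot_m_seat (a point): The calibration tile's own slot: centre of the floor of a round recess 50 mm in diameter and 12 mm deep (floor 10 mm, mouth 22 mm above the desk) in a grey insert. z up. The wooden tile case (250 by 108 mm, walls 14 mm high) holds three inserts in a row along x, 79 mm apart, in any order; a paper label on each insert's -y edge has a dot scaled to its recess.
- slot_s_seat (a point): Recess for the small tile (36 mm in diameter), in use: the small tile stands in it. Centre of its floor; same frame.
- slot_l_seat (a point): Recess for a large tile (64 mm in diameter, too big for the calibration tile), empty. Centre of its floor; same frame.
- small_tile_knob (a point): Small tile, loose, in its slot, to be left alone: like the calibration tile but 32 mm in diameter; this point on its knob, 34 mm above its underside (its knob's top is 64 mm above the desk).
- slide_grip (a point): Sample slide, loose, flat on the desk: glass in an aluminium frame, 90 mm (x) by 70 mm (y) by 6 mm, with a black upright grip in its middle, 30 mm long (x), 12 mm thick (y), from the plate to 52 mm above the underside; about 140 g. This point: the grip's middle, 31 mm above the underside. z is the plate's normal, up the grip. A half turn about z leaves it the same.
- slide_base (a point): Same slide: centre of its underside, same axes.
- stage_face (a point): Centre of the round window (36 mm, level with the face) in the seat plate, the flat dark steel face of the meter's tilting stage, 110 mm (x) by 100 mm (y), here about 117 mm above the desk. z is the face's normal, x points up the slope, y along the tilt axis. The face looks up and towards the robot. It has no lip: a slide is kept there by hand. This point sinks with the seat plate.
- stage_edge (a point): Middle of the upper edge of the stage's carrier plate, 55 mm up the slope from the tilt axis, which lies 100 mm above the desk and 18 mm below the face; it is displaced if the stage's tilt is shifted, not when the seat sinks.
- stage (a joint): Tilt of the stage: 0 is level, growing as its far side rises; set anywhere from 0.21 to 0.52 rad (12 to 30 degrees) and clamped stiffly (about 4 N m).
- jar_mid (a point): Bystander: amber glass jar, 54 mm in diameter and 75 mm high; this point half-way up.
- bauble_mid (a point): Bystander: green glass bauble 56 mm in diameter on a cardboard ring; this point is its middle, 34 mm above the desk.
- meter: The meter, fixed to the desk: a grey base 190 mm (x) by 150 mm (y) by 46 mm high, origin under its centre, display on its -x side. Two cheeks hold the stage between them; they and their clamp knobs reach 78 mm from the middle along y, and no more than 119 mm above the desk.
- seat (a joint): How far the sprung seat plate is pressed in along the face's normal: 0 free, up to 6 mm (hard stop). Its springs push back with about 1 N at first contact and 2.5 N more for each mm (8.5 N at 3 mm).
Mind the look-alikes: they are no part of the job. What is shaped like the part that bears tile_knob but pink is not meant. Leave any blue or red look-alike of the part that bears slot_m_seat alone.

How it is judged:
By the outcome, as a careful person would: the job done as asked, in the order asked, and still so for the second after the job is handed in, while the arm keeps its last pose, push and grip.
It also fails if it takes over 58 s, if anything falls off the work surface, if the arm or the gripper's body presses on something with over 40 N, if the wrist force passes 120 N, or if a joint passes its speed limit or range.

## Working session

There is one attempt and no reset: what is moved stays moved. The work goes in short steps, Python scripts to look and compute and a tool call to move; the robot and the scene stay as the last step left them, time stands still between calls to the robot, and variables do not carry over. Pictures are saved under pics/ and viewed, about 8 in all and at most 12, crops included, and the job is handed in when it is done.

Besides the shell and the picture viewer there is one more tool, called after ">>>" as name(argument=value, ...) on one line, values as JSON. arm_command: Moves the arm, as the interface text tells. Its arguments: {"type":"object","properties":{"moves":{"type":"array","items":{"type":"array","items":{"type":"number"}}},"squeeze":{"type":"number"}},"required":["moves"]}

```bash
mkdir -p pics
cat > h.py <<'E'
import numpy as np, cv2
from workcell import env
def cap(n,tag):
    im,d=env.read_camera(n); cv2.imwrite(f'pics/{tag}.png',im); np.savez(f'pics/{tag}.npz',im=im,d=d); return im,d
def world(n,px,d):
    """px Nx2 (u,v), d depth N -> world Nx3"""
    c=env.get_calibration(n); px=np.atleast_2d(np.float64(px)); 
    K=np.array([[c['fx'],0,c['cx']],[0,c['fy'],c['cy']],[0,0,1]])
    s=cv2.undistortPoints(px[:,None],K,np.array([c['k1'],0,0,0.]))[:,0]
    P=np.c_[s*np.ravel(d)[:,None],np.ravel(d)]
    T=np.array(c['pose']); return P@T[:3,:3].T+T[:3,3]
def cloud(n,d):
    v,u=np.mgrid[:384,:512]; W=world(n,np.c_[u.ravel(),v.ravel()],d.ravel()).reshape(384,512,3); W[d==0]=np.nan; return W
def onplane(n,px,z):
    a=world(n,px,np.ones(len(np.atleast_2d(px)))); o=np.array(env.get_calibration(n)['pose'])[:3,3]
    return o+(a-o)*((z-o[2])/(a[:,2]-o[2]))[:,None]
E
python3 - <<'E'
from h import *
a,_=cap('top','t0'); b,_=cap('side','s0')
cv2.imwrite('pics/t0b.png',cv2.resize(a,(800,600),interpolation=cv2.INTER_CUBIC))
cv2.imwrite('pics/s0b.png',cv2.resize(b,(800,600),interpolation=cv2.INTER_CUBIC))
for n in('top','side'):
    c=env.get_calibration(n); print(n,np.round(c['pose'],3).tolist(),c['fx'],c['k1'])
print(env.get_state(),env.finger_overhang)
E
```

```text
top [[0.004, -0.996, 0.089, 0.476], [-1.0, -0.003, 0.007, -0.12], [-0.007, -0.089, -0.996, 1.244], [0.0, 0.0, 0.0, 1.0]] 372.20273708484314 -0.027426854186123333
side [[-0.994, -0.091, 0.069, 0.475], [-0.113, 0.696, -0.709, 0.708], [0.016, -0.712, -0.702, 0.913], [0.0, 0.0, 0.0, 1.0]] 476.16428727148434 0.04709705905144001
{'clock': 0.1, 'joint_pos': array([-1.38057439e+00,  3.13935645e-01,  4.51221576e-02,  1.30359351e+00,
       -1.73989972e-05,  1.43121150e+00]), 'qvel': array([ 0.00098585, -0.00317226,  0.0020654 ,  0.00065457, -0.00039881,
        0.00099508]), 'tau': array([ 2.80137916e-03, -4.81726849e+01,  2.99243313e+01,  1.27267151e-02,
       -1.26756654e-04, -4.66523886e-06]), 'tcp_pos': array([ 0.18613553, -0.54360439,  0.24750422]), 'orientation': array([-8.04857513e-04,  9.86433899e-01,  1.64156979e-01, -2.90844684e-05]), 'wrist_force': array([-0.22390604,  1.60541619, -0.42614132]), 'ft_torque': array([0.03566372, 0.03485035, 0.03567821]), 'finger_gap': 0.08511757282569127} 0.017
```

View pics/t0b.png

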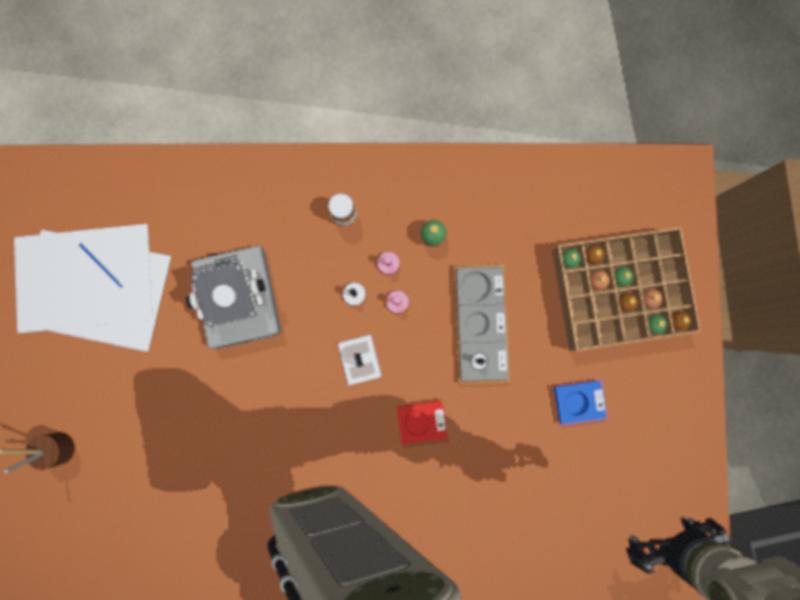

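View pics/s0b.png

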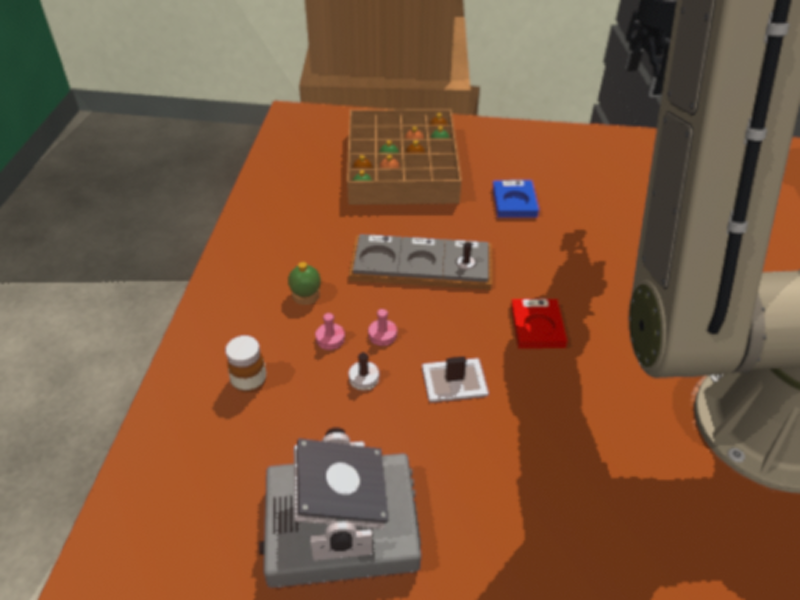

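Top view, in 800-px coordinates:
- White/black calibration tile at (353,294). The pink look-alikes at (388,263) and (398,301) are not meant.
- Case with the large recess at (476,286), the medium one at (478,323) and the small tile at (479,361). The red and blue single inserts at (422,422) and (580,402) are not meant.
- Slide at (360,360), stage window at (223,295).

Next I confirm in a crop and measure.

Run:
```python
from h import *
t=np.load('pics/t0.npz');im=t['im']
a=cv2.resize(im[150:260,200:330],None,fx=6,fy=5.4,interpolation=cv2.INTER_CUBIC)
cv2.imwrite('pics/crop1.png',a)
s=np.load('pics/s0.npz')
for n,z in(('top',t),('side',s)):
    W=cloud(n,z['d']);I=z['im'].astype(int);np.save(f'pics/{n}W.npy',W)
    k=1.5625
    box=lambda u0,v0,u1,v1:(slice(int(v0/k),int(v1/k)),slice(int(u0/k),int(u1/k)))
    B={'top':dict(tile=(335,275,372,310),slide=(335,330,385,388),case=(450,260,515,388),win=(185,250,265,340)),
       'side':dict(tile=(340,345,385,395),slide=(415,350,495,405),case=(345,230,500,292),win=(290,435,390,525))}[n]
    for name,b in B.items():
        w=W[box(*b)].reshape(-1,3);g=I[box(*b)].reshape(-1,3);ok=~np.isnan(w[:,0]);w=w[ok];g=g[ok]
        sat=g.max(1)-g.min(1)
        print(n,name,'desk z',np.median(w[(sat>80),2]).round(4) if (sat>80).any() else None)
        if name=='tile':
            top=w[w[:,2]>.045];print(' knobtop',len(top),top.mean(0).round(4),top[:,2].max().round(4))
            d=w[(w[:,2]>.009)&(w[:,2]<.019)&(sat<60)];
            if len(d): (c,r)=cv2.minEnclosingCircle(np.float32(d[:,:2]));print(' disc',len(d),np.round(c,4),round(r,4))
        if name=='slide':
            d=w[(sat<60)&(w[:,2]>.001)&(w[:,2]<.02)];print(' plate',cv2.minAreaRect(np.float32(d[:,:2])*1000),d[:,2].mean().round(4))
            d=w[w[:,2]>.044];print(' grip',len(d),d.mean(0).round(4),cv2.minAreaRect(np.float32(d[:,:2])*1000))
        if name=='case':
            d=w[(sat<45)&(w[:,2]>.016)&(w[:,2]<.028)];print(' case',cv2.minAreaRect(np.float32(d[:,:2])*1000),np.median(d[:,2]).round(4))
        if name=='win':
            d=w[(w[:,2]>.07)];
            for _ in range(6):
                c=d.mean(0);nn=np.linalg.svd(d-c,full_matrices=False)[2][2];nn*=np.sign(nn[2]);r=(d-c)@nn;d=d[abs(r)<max(.003,1.5*r.std())]
            print(' face',len(d),c.round(4),nn.round(4),'tilt',np.arccos(nn[2]).round(4),'rms',r.std().round(4))
            ww=w[(g.min(1)>150)&(abs((w-c)@nn)<.006)];print(' window',len(ww),ww.mean(0).round(4))
            x=np.cross([-nn[1],nn[0],0],nn)
            h=np.array([-nn[0],-nn[1],0]);h/=np.linalg.norm(h);y=np.cross(nn,h);y/=np.linalg.norm(y);x=np.cross(y,nn)
            q=np.c_[(d-c)@x,(d-c)@y]*1000;print(' yaw',np.arctan2(h[1],h[0]).round(4),cv2.minAreaRect(np.float32(q)))
```

```text
top tile desk z 0.0003
 knobtop 20 [ 0.6097 -0.0083  0.0544] 0.0602
 disc 117 [ 0.61   -0.0085] 0.0226
top slide desk z 0.0002
 plate ((470.9741516113281, -21.57680892944336), (95.23834228515625, 74.40831756591797), 13.33335018157959) 0.0057
 grip 37 [ 0.4706 -0.0212  0.0516] ((470.57623291015625, -21.12554168701172), (29.355361938476562, 11.39494800567627), 14.392136573791504)
top case desk z 0.0006
 case ((548.7693481445312, -279.3600158691406), (237.6340789794922, 100.50175476074219), 1.9104423522949219) 0.0225
top win desk z -0.0001
 face 987 [0.5957 0.2367 0.1172] [-0.3528 -0.085   0.9318] tilt 0.3714 rms 0.0015
 window 223 [0.5957 0.2378 0.1173]
 yaw 0.2363 ((-0.5659751892089844, -0.28143310546875), (143.34402465820312, 110.32823181152344), 89.59207916259766)
side tile desk z -0.0025
 knobtop 38 [ 0.6097 -0.0062  0.0502] 0.0545
 disc 171 [ 0.61   -0.0067] 0.0241
side slide desk z -0.0024
 plate ((470.10516357421875, -20.232017517089844), (90.9471206665039, 72.94981384277344), 13.921525001525879) 0.004
 grip 57 [ 0.4702 -0.019   0.0491] ((470.6194152832031, -20.771154403686523), (28.724376678466797, 16.015432357788086), 8.916112899780273)
side case desk z -0.0029
 case ((547.4216918945312, -277.9738464355469), (233.37489318847656, 105.10617065429688), 2.2208869457244873) 0.0191
side win desk z -0.002
 face 2592 [0.5948 0.2403 0.1151] [-0.3523 -0.0733  0.933 ] tilt 0.3682 rms 0.0012
 window 388 [0.5949 0.2355 0.1153]
 yaw 0.2052 ((-1.2536125183105469, -4.340267181396484), (110.32048034667969, 124.13249206542969), 1.9044103622436523)
```

View pics/crop1.png

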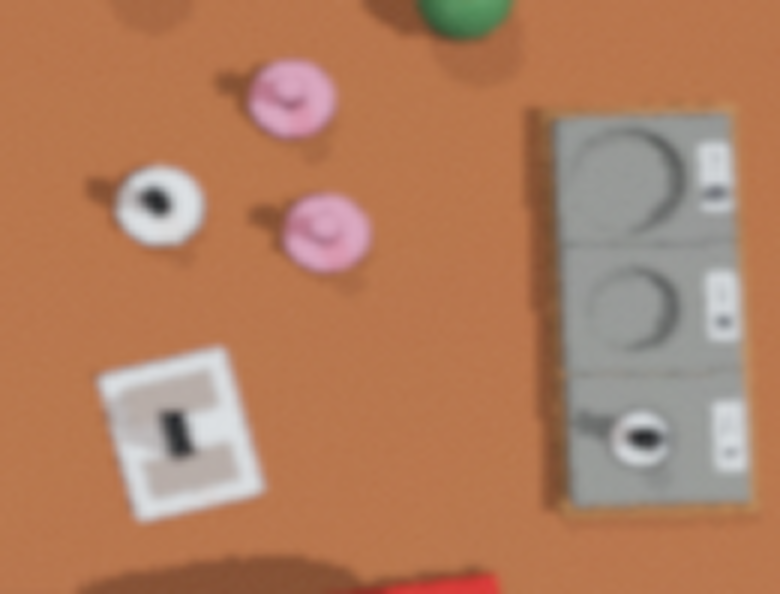

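The crop confirms it. The white tile with the black knob is at crop (160,205), both pink ones are excluded, and the medium recess is the middle insert at (635,310), with the medium dot on its label. Now I refine the recess centre and the stage yaw.

```bash
cat >> h.py <<'E'
from scipy.spatial.transform import Rotation as R
from scipy.optimize import least_squares
def plan(p,yaw=None):
    s=env.get_state(); q=s['orientation']; r=R.from_quat([q[1],q[2],q[3],q[0]]); M=r.as_matrix()
    cur=np.arctan2(M[1,0],M[0,0]); t=0 if yaw is None else -((yaw-cur+np.pi)%(2*np.pi)-np.pi)
    print('t',round(s['clock'],2),'tcp',s['tcp_pos'].round(4),'yaw',cur.round(4),'F',s['wrist_force'].round(1),'gap',round(s['finger_gap'],4),'| d mm',(M.T@(np.array(p)-s['tcp_pos'])*1000).round(1),'turn',round(t,3))
def circ(P):
    f=lambda a:np.hypot(P[:,0]-a[0],P[:,1]-a[1])-a[2]
    return least_squares(f,[*P.mean(0),.025],loss='soft_l1',f_scale=.001).x
E
python3 - <<'E'
from h import *
k=1.5625
for n,dz in(('top',0),('side',-.0027)):
    W=np.load(f'pics/{n}W.npy');I=np.load(f'pics/{n}0.npz' if 0 else f'pics/{n[0]}0.npz')['im'].astype(int)
    Z=W[...,2]-dz
    for nm,(u,v) in dict(M=(478,323) if n=='top' else (422,255),L=(476,286) if n=='top' else (379,252)).items():
        uc,vc=int(u/k),int(v/k); m=np.zeros(Z.shape,np.uint8); m[vc-25:vc+26,uc-25:uc+26]=((Z<.0185)&(Z>.004))[vc-25:vc+26,uc-25:uc+26]
        nl,lab,st,cen=cv2.connectedComponentsWithStats(m,connectivity=4); 
        i=min(range(1,nl),key=lambda i:np.hypot(*(cen[i]-[uc,vc]))+ (100 if st[i][4]<40 else 0))
        cs=cv2.findContours((lab==i).astype(np.uint8),cv2.RETR_EXTERNAL,cv2.CHAIN_APPROX_NONE)[0][0][:,0]
        P=onplane(n,cs,.022+dz)[:,:2]; print(n,nm,st[i],'circle',circ(P).round(4))
    # face
    sl=(slice(int(240/k),int(350/k)),slice(int(175/k),int(280/k))) if n=='top' else (slice(int(425/k),int(535/k)),slice(int(285/k),int(400/k)))
    w=W[sl].reshape(-1,3)-[0,0,dz]; g=I[sl].reshape(-1,3); ok=~np.isnan(w[:,0])&(w[:,2]>.075);w=w[ok];g=g[ok]
    c0=np.array([.5955,.237,.117]); d=w[np.linalg.norm(w-c0,axis=1)<.045]
    for _ in range(5):
        c=np.median(d,0);c=d.mean(0);nn=np.linalg.svd(d-c,full_matrices=False)[2][2];nn*=np.sign(nn[2]);r=(d-c)@nn;d=d[abs(r)<.003]
    h=-nn*[1,1,0];h/=np.linalg.norm(h);y=np.cross(nn,h);y/=np.linalg.norm(y);x=np.cross(y,nn)
    s=(abs((w-c)@nn)<.004)&(g.max(1)<110); q=np.c_[(w-c)[s]@x,(w-c)[s]@y]*1000; q=q[(abs(q[:,0])<62)&(abs(q[:,1])<58)]
    print(n,'nn',nn.round(4),'tilt',np.arccos(nn[2]).round(4),'yaw',np.arctan2(h[1],h[0]).round(4),cv2.minAreaRect(np.float32(q)),'z at c0',(c[2]-((c0-c)[:2]@nn[:2])/nn[2]).round(4))
    ww=w[(g.min(1)>150)&(abs((w-c)@nn)<.005)&(np.linalg.norm(w-c0,axis=1)<.03)];print(' window',len(ww),ww.mean(0).round(4),np.array(cv2.minEnclosingCircle(np.float32(ww[:,:2]))[0]).round(4))
plan([.61,-.0075,.2],0)
E
```

```text
top M [298 200  15  16 179] circle [ 0.5472 -0.2697  0.0234]
top L [294 174  20  20 287] circle [ 0.6263 -0.2669  0.0304]
top nn [-0.3528 -0.082   0.9321] tilt 0.3706 yaw 0.2285 ((3.4516308307647705, 48.57173156738281), (20.506357192993164, 0.0), 176.243408203125) z at c0 0.1173
 window 170 [0.5958 0.2367 0.1178] [0.596  0.2363]
side M [261 161  18  11 159] circle [ 0.5467 -0.2674  0.0224]
side L [230 156  23  16 262] circle [ 0.6256 -0.2644  0.0294]
side nn [-0.353  -0.0704  0.933 ] tilt 0.3682 yaw 0.197 ((-1.1622505187988281, 1.2924041748046875), (110.53278350830078, 102.1441879272461), 1.8821091651916504) z at c0 0.118
 window 335 [0.594  0.238  0.1182] [0.5945 0.2374]
t 0.1 tcp [ 0.1861 -0.5436  0.2475] yaw 0.3298 F [-0.2  1.6 -0.4] gap 0.0851 | d mm [ 574.6 -369.9   48.2] turn 0.33
```

>>> arm_command(moves=[[0.5,500,-322,20,0.33],[0.5,500,-322,20,0.33],[0.5,500,-322,20,0.33],[0.5,500,-322,20,0.33],[0.5,500,-322,20,0.33],[0.5,500,-322,20,0.33],[0.5,500,-322,20,0.33],[0.5,500,-322,20,0.33],[0.5,500,-322,20,0.33],[0.5,500,-322,20,0.33],[0.5,500,-322,20,0.33],[0.5,500,-322,20,0.33]], squeeze=40)

```text
clock: 1.3
tcp_pos: [0.5558, -0.0753, 0.2279]
orientation: [0.0, 1.0, 0.0, -0.0]
wrist_force: [0.0, -1.1, -0.1]
finger_gap: 0.0426
```

```bash
python3 -c "
from h import *
plan([.61,-.0075,.085],0)"
```

```text
t 1.3 tcp [ 0.5558 -0.0753  0.2279] yaw 0.0004 F [ 0.  -1.1 -0.1] gap 0.0426 | d mm [ 54.3 -67.8 142.8] turn 0.0
```

>>> arm_command(moves=[[0.5,54,-68,80,0],[0.5,54,-68,80,0],[0.5,54,-68,130,0],[0.5,54,-68,150,0],[0.5,54,-68,170,0],[0.5,54,-68,190,0],[0.5,54,-68,190,0],[1,54,-68,190,0],[1,54,-68,190,0],[1,54,-68,190,0],[1,54,-68,190,0],[1,54,-68,190,0]], squeeze=40)

```text
clock: 2.5
tcp_pos: [0.6098, -0.0097, 0.0394]
orientation: [0.0, 1.0, -0.0, 0.001]
wrist_force: [-0.4, -0.3, 4.1]
finger_gap: 0.0151
```

>>> arm_command(moves=[[1,0,0,0,0],[1,0,0,-20,0],[1,0,0,-70,0],[1,0,0,-110,0],[1,0,0,-110,0],[1,0,0,-110,0]])

```text
clock: 3.1
tcp_pos: [0.6096, -0.0096, 0.1492]
orientation: [0.0, 1.0, -0.0, 0.001]
wrist_force: [0.1, 0.0, -2.0]
finger_gap: 0.015
```

Run:
```python
from h import *
a,_=cap('side','s1'); W=cloud('side',np.load('pics/s1.npz')['d'])
b,_=cap('top','t1')
plan([.547,-.2685,.16],0)
# tile held: expect near tcp
p=env.get_state()['tcp_pos']; 
m=(np.hypot(W[...,0]-p[0],W[...,1]-p[1])<.05)&(W[...,2]<p[2]+.05)&(W[...,2]>.05)
v,u=np.nonzero(m);print(u.min(),u.max(),v.min(),v.max())
cu,cv=int(u.mean()),int(v.mean())
cv2.imwrite('pics/crop2.png',cv2.resize(a[cv-50:cv+50,cu-60:cu+60],None,fx=6,fy=6,interpolation=cv2.INTER_CUBIC));print(cu-60,cv-50)
```

```text
t 3.2 tcp [ 0.6078 -0.0093  0.1466] yaw -0.0002 F [ 0.6  0.5 -1.7] gap 0.0151 | d mm [-60.8 259.2 -13.3] turn -0.0
221 241 182 218
171 157
```

View pics/crop2.png

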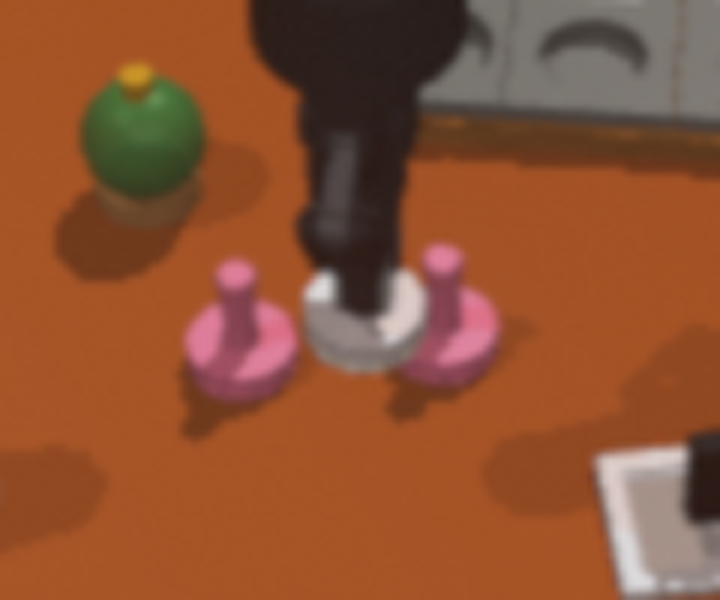

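The tile is held with its disc level, at crop (365,315). Next I move it over the medium slot by the distance measured within the same pictures.

>>> arm_command(moves=[[1,-63,261.5,0,0],[1,-63,261.5,0,0],[1,-63,261.5,0,0],[1,-63,261.5,0,0],[1,-63,261.5,0,0],[1,-63,261.5,0,0],[1,-63,261.5,30,0],[1,-63,261.5,60,0],[1,-63,261.5,75,0],[1,-63,261.5,75,0],[1,-63,261.5,75,0]])

```text
clock: 4.3
tcp_pos: [0.5453, -0.2701, 0.0722]
orientation: [-0.001, 1.0, 0.0, -0.001]
wrist_force: [0.1, -0.4, -1.3]
finger_gap: 0.0147
```

Run:
```python
from h import *
a,_=cap('side','s2'); b,_=cap('top','t2')
plan([.547,-.2705,.048],0)
A=cv2.resize(a[130:200,215:325],None,fx=7,fy=7,interpolation=cv2.INTER_CUBIC)
cv2.imwrite('pics/crop3.png',A)
```

```text
t 4.4 tcp [ 0.5466 -0.271   0.074 ] yaw 0.0003 F [-0.2 -0.2 -0.3] gap 0.0147 | d mm [ 0.4 -0.5 26. ] turn 0.0
```

View pics/crop3.png

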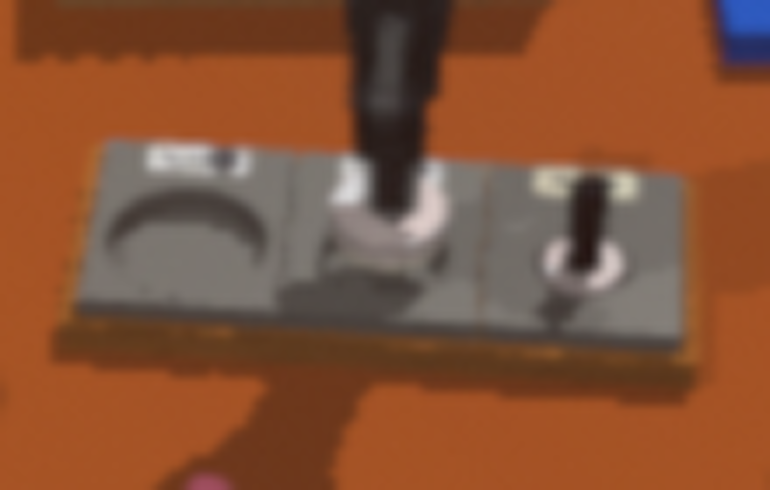

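The tile hovers centred over the medium recess at crop (390,260). I lower it in two stages and watch the force.

>>> arm_command(moves=[[1,0,0,6,0],[1,0,0,12,0],[1,0,0,15,0],[1,0,0,18,0],[1,0,0,20,0],[1,0,0,20,0]])

```text
clock: 5.0
tcp_pos: [0.5457, -0.2709, 0.0529]
orientation: [-0.0, 1.0, -0.0, -0.0]
wrist_force: [0.1, 0.1, -1.3]
finger_gap: 0.0146
```

>>> arm_command(moves=[[1,0,0,2,0],[1,0,0,4,0],[1,0,0,5,0],[1,0,0,5,0]])

```text
clock: 5.4
tcp_pos: [0.5461, -0.2711, 0.0494]
orientation: [0.0, 1.0, -0.0, 0.0]
wrist_force: [-2.1, 1.3, 5.1]
finger_gap: 0.0145
```

>>> arm_command(moves=[[0.6,0,0,0,0],[0.55,0,0,0,0],[0.55,0,0,0,0],[0.55,0,0,-30,0],[0.55,0,0,-80,0],[0.55,0,0,-130,0],[0.55,76,-100,-140,0],[0.55,76,-100,-140,0],[0.55,76,-100,-140,0],[0.55,76,-100,-140,0]])

```text
clock: 6.4
tcp_pos: [0.624, -0.1679, 0.1885]
orientation: [-0.0, 1.0, 0.002, 0.001]
wrist_force: [-0.3, 0.3, 0.5]
finger_gap: 0.0384
```

Run:
```python
from h import *
a,d=cap('side','s3'); b,dt=cap('top','t3')
plan([.4705,-.0215,.12],.235)
A=cv2.resize(a[130:200,215:325],None,fx=7,fy=7,interpolation=cv2.INTER_CUBIC)
cv2.imwrite('pics/crop4.png',A)
W=cloud('side',d)[140:190,250:290]; w=W.reshape(-1,3); w=w[(np.hypot(w[:,0]-.546,w[:,1]+.267)<.03)]; print('knob top z side(+.0027)',np.sort(w[:,2])[-8:].round(4))
W=cloud('top',dt); w=W.reshape(-1,3); w=w[(np.hypot(w[:,0]-.546,w[:,1]+.27)<.022)]; print('top',np.sort(w[:,2])[-8:].round(4),'disc z',np.median(w[:,2]).round(4))
W=cloud('top',dt);w=W.reshape(-1,3);w=w[(np.hypot(w[:,0]-.4705,w[:,1]+.0215)<.03)&(w[:,2]>.044)];print('grip',w.mean(0).round(4),cv2.minAreaRect(np.float32(w[:,:2])*1000))
```

```text
t 6.5 tcp [ 0.622  -0.1704  0.1879] yaw 0.0013 F [-0.4 -0.9 -0.5] gap 0.0383 | d mm [-151.3 -149.2   67.9] turn -0.234
knob top z side(+.0027) [0.061  0.061  0.0614 0.0614 0.0622 0.0629 0.0637 0.0644]
top [0.0651 0.0654 0.0656 0.0658 0.0664 0.0673 0.0675 0.0676] disc z 0.0248
grip [ 0.4611 -0.0434  0.6743] ((460.73907470703125, -44.574981689453125), (9.051490783691406, 41.152156829833984), 66.54732513427734)
```

View pics/crop4.png

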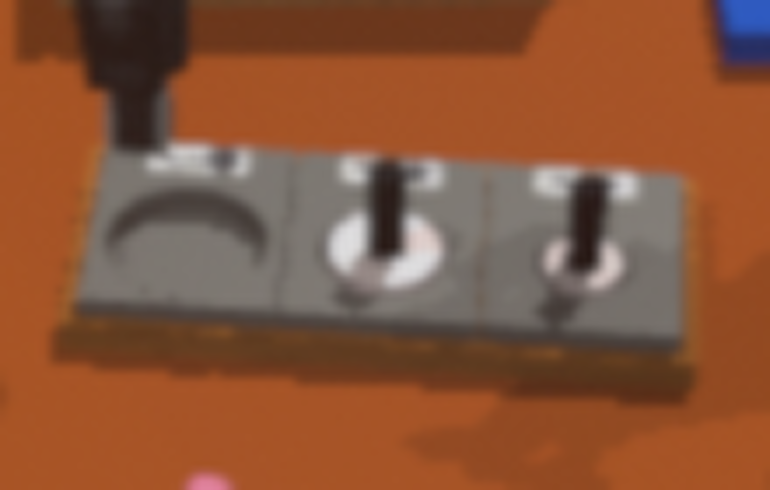

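The tile is seated: its disc top is at 25 mm (24 expected) and its knob matches the small tile's. Now the slide.

>>> arm_command(moves=[[0.55,-152,-148.5,0,-0.24],[0.55,-152,-148.5,0,-0.24],[0.55,-152,-148.5,0,-0.24],[0.55,-152,-148.5,40,-0.24],[0.55,-152,-148.5,60,-0.24],[0.55,-152,-148.5,90,-0.24],[0.55,-152,-148.5,100,-0.24],[0.55,-152,-148.5,100,-0.24]], squeeze=30)

```text
clock: 7.3
tcp_pos: [0.4688, -0.0232, 0.0872]
orientation: [-0.0, 0.993, 0.119, -0.001]
wrist_force: [-0.7, -0.2, 1.0]
finger_gap: 0.0384
```

Run:
```python
from h import *
a,d=cap('side','s4')
plan([.470,-.022,.033],.24)
cv2.imwrite('pics/crop5.png',cv2.resize(a[190:270,240:350],None,fx=6,fy=6,interpolation=cv2.INTER_CUBIC))
```

```text
t 7.35 tcp [ 0.4701 -0.0234  0.0884] yaw 0.2382 F [0.  0.1 0.9] gap 0.0383 | d mm [ 0.2 -1.4 55.4] turn -0.002
```

View pics/crop5.png

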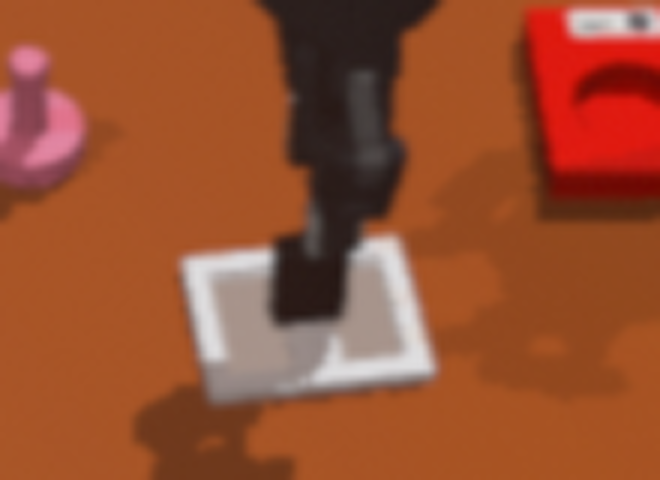

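The fingers straddle the grip at crop (310,280). I descend and grasp.

>>> arm_command(moves=[[0.55,0,-1,25,0],[0.55,0,-1,45,0],[0.55,0,-1,55,0],[0.55,0,-1,55,0],[1,0,-1,55,0],[1,0,-1,55,0],[1,0,-1,55,0],[1,0,-1,55,0],[1,0,-1,55,0]], squeeze=30)

```text
clock: 8.25
tcp_pos: [0.471, -0.0219, 0.0345]
orientation: [0.001, 0.993, 0.12, 0.001]
wrist_force: [0.0, -1.0, 6.2]
finger_gap: 0.0116
```

>>> arm_command(moves=[[1,0,0,0,0],[1,0,0,-20,0],[1,0,0,-60,0],[1,0,0,-110,0],[1,0,0,-160,0],[1,0,0,-190,0],[1,0,0,-190,0],[1,0,0,-190,0]])

```text
clock: 9.05
tcp_pos: [0.4698, -0.0214, 0.2235]
orientation: [0.0, 0.993, 0.12, 0.001]
wrist_force: [0.1, -0.1, -1.2]
finger_gap: 0.0118
```

```bash
cat >> h.py <<'E'
def slide(n,dz,W,I,p,rad=.07):
    """fit plate plane & rect of held slide near tcp p"""
    w=W.reshape(-1,3)-[0,0,dz]; g=I.reshape(-1,3).astype(int)
    ok=(np.linalg.norm(w-p+[0,0,.03],axis=1)<rad)&(w[:,2]<p[2]-.008)&(g.max(1)>120)&(g.max(1)-g.min(1)<60)
    d=w[ok]
    for _ in range(6):
        c=d.mean(0);nn=np.linalg.svd(d-c,full_matrices=False)[2][2];nn*=np.sign(nn[2]);d=d[abs((d-c)@nn)<.003]
    h=np.array([np.cos(.235),np.sin(.235),0]); x=h-nn*(h@nn);x/=np.linalg.norm(x);y=np.cross(nn,x)
    q=np.float32(np.c_[(d-c)@x,(d-c)@y]*1000);r=cv2.minAreaRect(q); cen=c+(x*r[0][0]+y*r[0][1])/1000
    print(n,len(d),'n',nn.round(4),'slopex',np.degrees(np.arcsin(-nn@h)).round(2),'sidetilt',np.degrees(np.arcsin(nn@np.array([-h[1],h[0],0]))).round(2),'rect',np.round(r[1],1),round(r[2],1),'plate top centre',cen.round(4))
E
python3 - <<'E'
from h import *
p=env.get_state()['tcp_pos']
for n,dz in(('side',-.0027),('top',0)):
    a,d=cap(n,n+'5'); slide(n,dz,cloud(n,d),a,p)
plan([.5955,.237,.16],.235)
E
```

```text
side 758 n [ 0.0027 -0.0105  0.9999] slopex -0.01 sidetilt -0.62 rect [91.  74.4] 0.8 plate top centre [ 0.4685 -0.0198  0.1943]
top 75 n [0.0117 0.077  0.997 ] slopex -1.68 sidetilt 4.14 rect [29.8 92.9] 70.1 plate top centre [ 0.4717 -0.0521  0.1935]
t 9.15 tcp [ 0.4686 -0.0212  0.2216] yaw 0.2399 F [ 0.1  0.2 -2.5] gap 0.0118 | d mm [ 184.8 -220.6   61.4] turn 0.005
```

The slide is held level, with the plate within 0.6° and the grip at the TCP. The moves cannot tilt the tool, so the slide has to pivot about the jaw axis between the pads as it meets the face. I will hold it across the tilt axis with a low squeeze and come in along the face normal in small steps.

>>> arm_command(moves=[[1,161,-221,0,0.01],[1,161,-221,0,0.01],[1,161,-221,0,0.01],[1,161,-221,0,0.01],[1,161,-221,0,0.01],[1,161,-221,0,0.01],[1,161,-221,20,0.01],[1,161,-221,40,0.01],[1,161,-221,51,0.01],[1,161,-221,51,0.01],[1,161,-221,51,0.01]], squeeze=20)

```text
clock: 10.25
tcp_pos: [0.5749, 0.2245, 0.1717]
orientation: [-0.002, 0.993, 0.12, -0.001]
wrist_force: [0.1, -0.6, -1.1]
finger_gap: 0.0118
```

Run:
```python
from h import *
p=env.get_state()['tcp_pos']
a,d=cap('side','s6'); slide('side',-.0027,cloud('side',d),a,p)
plan([.5825,.2329,.1487],.23)
cv2.imwrite('pics/crop6.png',cv2.resize(a[240:380,140:300],None,fx=4.5,fy=4.2,interpolation=cv2.INTER_CUBIC))
```

```text
side 1058 n [ 0.0196 -0.0283  0.9994] slopex -0.71 sidetilt -1.84 rect [89.7 72.9] 0.5 plate top centre [0.5739 0.2247 0.1429]
t 10.3 tcp [0.5755 0.2247 0.1727] yaw 0.2409 F [ 0.4  0.3 -0. ] gap 0.0119 | d mm [ 8.8 -6.2 24. ] turn 0.011
```

View pics/crop6.png

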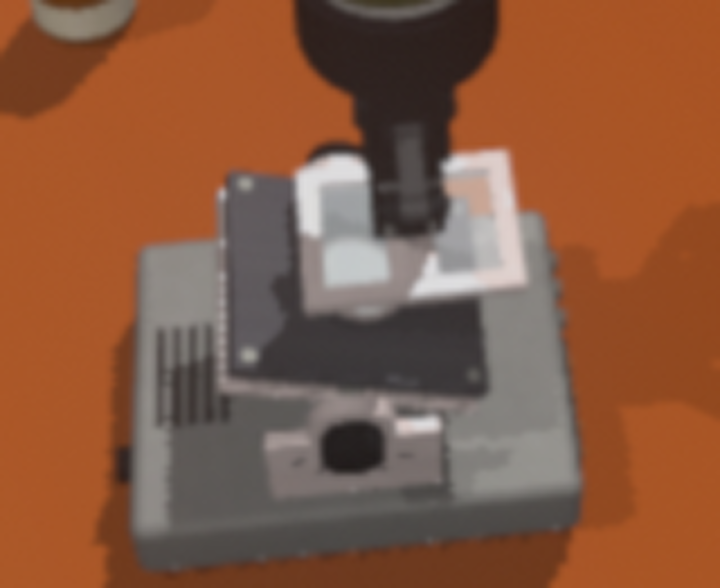

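>>> arm_command(moves=[[1,0,-6,0,0.01],[1,0,-6,0,0.01],[1,0,-6,0,0.01]])

```text
clock: 10.6
tcp_pos: [0.5755, 0.2254, 0.1731]
orientation: [-0.005, 0.993, 0.12, 0.0]
wrist_force: [0.3, -0.1, -1.4]
finger_gap: 0.0118
```

Run:
```python
from h import *
plan([.5825,.2329,.1487],.23); print(env.get_state()['joint_pos'].round(3),env.get_state()['qvel'].round(3))
```

```text
t 10.6 tcp [0.5755 0.2254 0.1731] yaw 0.2402 F [ 0.3 -0.1 -1.4] gap 0.0118 | d mm [ 8.6 -5.3 24.5] turn 0.01
[0.239 0.424 0.022 1.168 0.009 3.141] [ 0.001  0.001 -0.002 -0.001 -0.     0.001]
```

Joint 6 is at its limit (3.141), so the arm stopped short. I lift and give the tool a half turn the other way, which leaves the slide the same because it is symmetric.

>>> arm_command(moves=[[1,0,0,-30,0],[1,0,0,-60,-0.05],[1,0,0,-60,-1.6],[1,0,0,-60,-1.6],[1,0,0,-60,-1.6],[1,0,0,-60,-1.6],[1,0,0,-60,-1.6],[1,0,0,-60,-1.6],[1,0,0,-60,-1.6],[1,0,0,-60,-1.6],[1,0,0,-60,-1.6],[1,0,0,-60,-1.6]], squeeze=30)

```text
clock: 11.8
tcp_pos: [0.5753, 0.2249, 0.2327]
orientation: [-0.004, 0.623, 0.782, 0.003]
wrist_force: [0.3, 0.6, -0.6]
finger_gap: 0.0117
```

Run:
```python
from h import *
plan([.5737,.2308,.2331],.23+np.pi); print(env.get_state()['joint_pos'].round(3))
```

```text
t 11.8 tcp [0.5753 0.2249 0.2327] yaw 1.7966 F [ 0.3  0.6 -0.6] gap 0.0117 | d mm [ 6.1 -0.3 -0.4] turn -1.575
[0.238 0.401 0.134 1.304 0.009 1.583]
```

>>> arm_command(moves=[[1,6,0,0,-1.575],[1,6,0,0,-1.575],[1,6,0,0,-1.575],[1,6,0,0,-1.575],[1,6,0,0,-1.575],[1,6,0,0,-1.575],[1,6,0,0,-1.575],[1,6,0,0,-1.575],[1,6,0,0,-1.575],[1,6,0,0,-1.575],[1,6,0,0,-1.575],[1,6,0,0,-1.575]])

```text
clock: 13.0
tcp_pos: [0.574, 0.2308, 0.2327]
orientation: [-0.0, -0.112, 0.994, 0.005]
wrist_force: [-0.3, 0.3, -1.3]
finger_gap: 0.0119
```

Run:
```python
from h import *
p=env.get_state()['tcp_pos']
a,d=cap('side','s7'); slide('side',-.0027,cloud('side',d),a,p)
b,d=cap('top','t7'); slide('top',0,cloud('top',d),b,p)
plan([.5737,.2308,.172],.23+np.pi); print(env.get_state()['joint_pos'].round(3))
```

```text
side 1344 n [ 0.0013 -0.0181  0.9998] slopex 0.17 sidetilt -1.03 rect [72.1 89.7] 89.5 plate top centre [0.5723 0.2315 0.204 ]
top 352 n [-0.0089 -0.0086  0.9999] slopex 0.61 sidetilt -0.36 rect [71.6 90.3] 89.0 plate top centre [0.5729 0.2292 0.2037]
t 13.1 tcp [0.574  0.2308 0.2326] yaw -2.9197 F [-0.2 -0.7 -1.5] gap 0.0115 | d mm [ 0.3 -0.5 60.6] turn -0.008
[0.248 0.403 0.137 1.305 0.009 0.026]
```

The slide is level and its yaw matches the stage. Next I move to just above contact.

>>> arm_command(moves=[[1,-3.6,1.3,30,-0.008],[1,-3.6,1.3,50,-0.008],[1,-3.6,1.3,60,-0.008],[1,-3.6,1.3,67,-0.008],[1,-3.6,1.3,67,-0.008],[1,-3.6,1.3,67,-0.008]], squeeze=20)

```text
clock: 13.7
tcp_pos: [0.5775, 0.2336, 0.1663]
orientation: [0.0, -0.115, 0.993, 0.005]
wrist_force: [0.1, -0.4, -1.1]
finger_gap: 0.0118
```

>>> arm_command(moves=[[1,-0.7,0,1.9,0],[1,-1.4,0,3.7,0],[1,-1.8,0,4.7,0],[1,-2.2,0,5.6,0],[1,-2.2,0,5.6,0]])

```text
clock: 14.2
tcp_pos: [0.5795, 0.2341, 0.1605]
orientation: [0.0, -0.116, 0.993, 0.005]
wrist_force: [-0.0, 0.1, 3.9]
finger_gap: 0.0117
```

>>> arm_command(moves=[[1,-0.4,0,0.9,0],[1,-0.7,0,1.9,0],[1,-0.7,0,1.9,0]])

```text
clock: 14.5
tcp_pos: [0.5801, 0.2343, 0.1588]
orientation: [0.0, -0.116, 0.993, 0.005]
wrist_force: [-2.7, -0.8, 7.7]
finger_gap: 0.0116
```

>>> arm_command(moves=[[1,-0.4,0,0.9,0],[1,-0.7,0,1.9,0],[1,-0.7,0,1.9,0]])

```text
clock: 14.8
tcp_pos: [0.5806, 0.2345, 0.1574]
orientation: [0.0, -0.116, 0.993, 0.005]
wrist_force: [-4.7, -0.5, 10.7]
finger_gap: 0.0115
```

Run:
```python
from h import *
p=env.get_state()['tcp_pos']
a,d=cap('side','s8'); slide('side',-.0027,cloud('side',d),a,p,.06)
cv2.imwrite('pics/crop7.png',cv2.resize(a[250:380,150:290],None,fx=4.5,fy=4.5,interpolation=cv2.INTER_CUBIC))
plan([.5835,.2344,.1487],.23+np.pi)
```

```text
side 1190 n [-0.0032 -0.0049  1.    ] slopex 0.25 sidetilt -0.23 rect [73.2 91.6] 88.9 plate top centre [0.5794 0.2354 0.1288]
t 14.85 tcp [0.5805 0.2345 0.1575] yaw -2.9096 F [-4.6 -0.9 10.2] gap 0.0117 | d mm [-2.8 -0.9  8.8] turn 0.002
```

The slide has not pivoted (slope 0.25° at about 12 N). The full-height pad contact resists turning too strongly for a light push, and I won't push the stage harder. I will set the slide back on the free desk and regrip it near the top of the grip, where the smaller contact patch turns more easily.

>>> arm_command(moves=[[1,4,0,-10,0],[1,4,0,-50,0],[1,4,0,-75,0],[1,166,-225,-75,0],[1,166,-225,-75,0],[1,166,-225,-75,0],[1,166,-225,-75,0],[1,166,-225,-75,0],[1,166,-225,-75,0],[1,166,-225,-30,0],[1,166,-225,20,0],[1,166,-225,60,0]], squeeze=30)

```text
clock: 16.05
tcp_pos: [0.4693, -0.0225, 0.0918]
orientation: [-0.001, -0.115, 0.993, 0.005]
wrist_force: [-0.1, 0.3, -1.9]
finger_gap: 0.0117
```

Run:
```python
from h import *
p=env.get_state()['tcp_pos']
a,d=cap('side','s9'); slide('side',-.0027,cloud('side',d),a,p,.06)
plan([.470,-.022,.0345],.23+np.pi)
```

```text
side 641 n [-0.0051 -0.0247  0.9997] slopex 0.61 sidetilt -1.31 rect [90.5 74.7] 0.8 plate top centre [ 0.4678 -0.0208  0.0627]
t 16.1 tcp [ 0.4652 -0.0214  0.0861] yaw -2.9108 F [-2.4  0.7 -6.9] gap 0.0113 | d mm [-5.  -2.4 51.5] turn 0.001
```

>>> arm_command(moves=[[1,0,0,30,0],[1,0,0,45,0],[1,0,0,50,0],[1,0,0,50,0]])

```text
clock: 16.5
tcp_pos: [0.4701, -0.0216, 0.044]
orientation: [-0.001, -0.116, 0.993, 0.005]
wrist_force: [-0.3, 0.0, -0.9]
finger_gap: 0.0116
```

>>> arm_command(moves=[[1,0,0,5,0],[1,0,0,8,0],[1,0,0,9.5,0],[1,0,0,9.5,0]])

```text
clock: 16.9
tcp_pos: [0.471, -0.0217, 0.035]
orientation: [0.0, -0.116, 0.993, 0.004]
wrist_force: [0.7, 1.0, 1.2]
finger_gap: 0.0117
```

>>> arm_command(moves=[[0.7,0,0,0.5,0],[0.7,0,0,0.5,0],[0.7,0,0,0.5,0],[0.7,0,0,-21,0],[0.7,0,0,-21,0],[0.7,0,0,-21,0],[1,0,0,-21,0],[1,0,0,-21,0],[1,0,0,-21,0],[1,0,0,-21,0]], squeeze=20)

```text
clock: 17.9
tcp_pos: [0.4701, -0.0218, 0.055]
orientation: [-0.001, -0.116, 0.993, 0.005]
wrist_force: [0.1, -0.7, -0.2]
finger_gap: 0.0113
```

>>> arm_command(moves=[[1,0,0,0,0],[1,0,0,-15,0],[1,0,0,-50,0],[1,0,0,-100,0],[1,0,0,-150,0],[1,0,0,-175,0],[1,0,0,-175,0],[1,0,0,-175,0]])

```text
clock: 18.7
tcp_pos: [0.4708, -0.0235, 0.2301]
orientation: [-0.001, -0.116, 0.993, 0.005]
wrist_force: [0.6, -0.0, -2.1]
finger_gap: 0.0112
```

Run:
```python
from h import *
p=env.get_state()['tcp_pos']
a,d=cap('side','s10'); slide('side',-.0027,cloud('side',d),a,p-[0,0,.02],.06)
plan([.57,.233,.235],.23+np.pi)
```

```text
side 769 n [-0.0014 -0.0114  0.9999] slopex 0.23 sidetilt -0.62 rect [75.4 90.5] 89.2 plate top centre [ 0.4704 -0.0224  0.1804]
t 18.75 tcp [ 0.47   -0.0233  0.229 ] yaw -2.9098 F [ 0.1 -0.3 -0.2] gap 0.0115 | d mm [-156.1  226.5   -4. ] turn 0.002
```

>>> arm_command(moves=[[1,-160,225,0,0],[1,-160,225,0,0],[1,-160,225,0,0],[1,-160,225,0,0],[1,-160,225,0,0],[1,-160,225,0,0],[1,-160,225,0,0],[1,-160,225,0,0],[1,-160,225,0,0]])

```text
clock: 19.65
tcp_pos: [0.5738, 0.2312, 0.2309]
orientation: [-0.002, -0.115, 0.993, 0.004]
wrist_force: [-0.2, -1.0, -1.5]
finger_gap: 0.0111
```

Run:
```python
from h import *
p=env.get_state()['tcp_pos']
a,d=cap('side','s11'); slide('side',-.0027,cloud('side',d),a,p-[0,0,.02],.065)
b,d=cap('top','t11'); slide('top',0,cloud('top',d),b,p-[0,0,.02],.065)
plan([.5742,.2322,.1855],.23+np.pi)
```

```text
side 1287 n [ 0.006  -0.0104  0.9999] slopex -0.2 sidetilt -0.66 rect [89.6 72.6] 0.0 plate top centre [0.5731 0.232  0.1818]
top 349 n [-0.0132 -0.0014  0.9999] slopex 0.75 sidetilt 0.1 rect [70.6 90.8] 89.1 plate top centre [0.574  0.2293 0.1823]
t 19.75 tcp [0.5743 0.231  0.232 ] yaw -2.9114 F [ 0.5 -0.7 -1.7] gap 0.0113 | d mm [-0.2  0.8 46.5] turn 0.0
```

>>> arm_command(moves=[[1,0,1.6,25,0],[1,0,1.6,40,0],[1,0,1.6,45,0],[1,0,1.6,45,0]])

```text
clock: 20.15
tcp_pos: [0.5738, 0.2333, 0.187]
orientation: [-0.001, -0.115, 0.993, 0.005]
wrist_force: [-0.2, -0.5, -1.5]
finger_gap: 0.0114
```

>>> arm_command(moves=[[1,-0.7,0,1.9,0],[1,-1.4,0,3.7,0],[1,-1.8,0,4.7,0],[1,-2.2,0,5.6,0],[1,-2.2,0,5.6,0]])

```text
clock: 20.65
tcp_pos: [0.5767, 0.2349, 0.1821]
orientation: [-0.0, -0.116, 0.993, 0.005]
wrist_force: [0.5, 0.8, -0.5]
finger_gap: 0.0109
```

>>> arm_command(moves=[[1,-0.4,0,0.9,0],[1,-0.7,0,1.9,0],[1,-0.7,0,1.9,0]])

```text
clock: 20.95
tcp_pos: [0.5772, 0.2351, 0.1804]
orientation: [-0.0, -0.116, 0.993, 0.005]
wrist_force: [-2.1, -0.7, 3.0]
finger_gap: 0.0115
```

>>> arm_command(moves=[[1,-0.4,0,0.9,0],[1,-0.7,0,1.9,0],[1,-0.7,0,1.9,0]])

```text
clock: 21.25
tcp_pos: [0.5776, 0.2352, 0.1787]
orientation: [-0.001, -0.116, 0.993, 0.005]
wrist_force: [-3.5, -1.1, 6.2]
finger_gap: 0.0116
```

Run:
```python
from h import *
p=env.get_state()['tcp_pos']
a,d=cap('side','s12'); slide('side',-.0027,cloud('side',d),a,p-[0,0,.02],.065)
plan([.5798,.2342,.1697],.23+np.pi)
```

```text
side 948 n [-0.006   0.0254  0.9997] slopex -0.0 sidetilt 1.49 rect [71.8 91. ] 88.6 plate top centre [0.5778 0.2363 0.1294]
t 21.3 tcp [0.5776 0.2352 0.1788] yaw -2.9097 F [-3.4 -0.9  7.3] gap 0.0112 | d mm [-1.9 -1.6  9.1] turn 0.002
```

>>> arm_command(moves=[[1,-0.4,0,0.9,0],[1,-0.7,0,1.9,0],[1,-0.7,0,1.9,0]])

```text
clock: 21.6
tcp_pos: [0.5778, 0.2353, 0.1771]
orientation: [-0.001, -0.116, 0.993, 0.005]
wrist_force: [-5.7, -0.7, 9.1]
finger_gap: 0.0117
```

>>> arm_command(moves=[[1,-0.4,0,0.9,0],[1,-0.4,0,0.9,0]])

```text
clock: 21.8
tcp_pos: [0.5779, 0.2353, 0.1764]
orientation: [-0.001, -0.116, 0.993, 0.005]
wrist_force: [-6.4, -1.6, 11.6]
finger_gap: 0.0113
```

Run:
```python
from h import *
p=env.get_state()['tcp_pos']
a,d=cap('side','s13'); slide('side',-.0027,cloud('side',d),a,p-[0,0,.02],.065)
plan([.5798,.2342,.1697],.23+np.pi)
```

```text
side 992 n [-0.0202  0.0249  0.9995] slopex 0.8 sidetilt 1.66 rect [71.7 90.8] 88.7 plate top centre [0.5778 0.2367 0.1273]
t 21.85 tcp [0.5779 0.2354 0.1764] yaw -2.9095 F [-6.5 -1.5 10.5] gap 0.0114 | d mm [-1.6 -1.6  6.7] turn 0.002
```

The slide still does not pivot, and the forces show why. I pushed up the slope, so friction at the far edge cancels the turning moment. I back off and come in from up-slope along the arc about the far edge (tool +x and down), so friction helps instead.

>>> arm_command(moves=[[1,0,0,-10,0],[1,-5,-0.8,-18,0],[1,-14.8,-1.6,-18,0],[1,-14.8,-1.6,-17,0],[1,-14.8,-1.6,-17,0]])

```text
clock: 22.35
tcp_pos: [0.594, 0.237, 0.1911]
orientation: [-0.001, -0.116, 0.993, 0.005]
wrist_force: [0.8, 0.3, -1.2]
finger_gap: 0.0115
```

>>> arm_command(moves=[[1,0,0,2,0],[1,0.5,0,4,0],[1,1.5,0,6,0],[1,3,0,8,0],[1,3,0,8,0]])

```text
clock: 22.85
tcp_pos: [0.591, 0.2365, 0.1848]
orientation: [0.0, -0.116, 0.993, 0.005]
wrist_force: [0.3, 0.5, 2.0]
finger_gap: 0.011
```

>>> arm_command(moves=[[1,0.7,0,1,0],[1,1.4,0,2,0],[1,1.4,0,2,0]])

```text
clock: 23.15
tcp_pos: [0.5892, 0.2362, 0.1824]
orientation: [-0.001, -0.116, 0.993, 0.005]
wrist_force: [0.5, -0.3, 4.4]
finger_gap: 0.0112
```

Run:
```python
from h import *
p=env.get_state()['tcp_pos']
a,d=cap('side','s14'); slide('side',-.0027,cloud('side',d),a,p-[0,0,.02],.065)
plan([.5798,.2342,.1697],.23+np.pi)
```

```text
side 727 n [-0.0985  0.0122  0.9951] slopex 5.33 sidetilt 1.99 rect [90.4 73. ] 0.3 plate top centre [0.5925 0.2378 0.133 ]
t 23.2 tcp [0.5893 0.2362 0.1824] yaw -2.9098 F [ 0.1 -1.1  4.5] gap 0.0116 | d mm [ 9.7  0.1 12.7] turn 0.002
```

It pivots now: 5.3° at about 4.5 N. I continue along the arc.

>>> arm_command(moves=[[1,1,0,1.3,0],[1,2,0,2.6,0],[1,3.2,0,4,0],[1,4.4,0,5.4,0],[1,5.8,0,6.8,0],[1,7,0,8,0],[1,7,0,8,0]])

```text
clock: 23.9
tcp_pos: [0.5824, 0.2346, 0.1739]
orientation: [-0.001, -0.116, 0.993, 0.005]
wrist_force: [0.2, -0.3, 2.2]
finger_gap: 0.0113
```

Run:
```python
from h import *
p=env.get_state()['tcp_pos']
a,d=cap('side','s15'); slide('side',-.0027,cloud('side',d),a,p-[0,0,.02],.065)
plan([.5798,.2342,.1697],.23+np.pi)
```

```text
side 803 n [-0.2647 -0.0333  0.9638] slopex 15.38 sidetilt 1.68 rect [72.  90.4] 89.7 plate top centre [0.5926 0.2377 0.1264]
t 23.95 tcp [0.5824 0.2346 0.174 ] yaw -2.9098 F [-0.7 -0.7  2.9] gap 0.0111 | d mm [2.6 0.1 4.3] turn 0.002
```

>>> arm_command(moves=[[1,0.9,0,1.2,0],[1,1.8,0,2.4,0],[1,2.6,0,3.6,0],[1,2.6,0,4.3,0],[1,2.6,0,4.3,0]])

```text
clock: 24.45
tcp_pos: [0.5799, 0.2341, 0.1698]
orientation: [-0.001, -0.116, 0.993, 0.005]
wrist_force: [0.4, -0.1, 3.1]
finger_gap: 0.011
```

Run:
```python
from h import *
p=env.get_state()['tcp_pos']
a,d=cap('side','s16'); slide('side',-.0027,cloud('side',d),a,p-[0,0,.02],.065)
plan([.5798,.2342,.1697],.23+np.pi)
```

```text
side 799 n [-0.3248 -0.0499  0.9445] slopex 19.12 sidetilt 1.55 rect [94.8 90.9] 89.1 plate top centre [0.5912 0.249  0.1232]
t 24.5 tcp [0.5799 0.2341 0.1699] yaw -2.9098 F [ 0.1 -0.   2.7] gap 0.0111 | d mm [0.1 0.1 0.2] turn 0.002
```

>>> arm_command(moves=[[1,0,0,0.8,0],[1,0,0,1.5,0],[1,-0.2,0,2.3,0],[1,-0.2,0,2.3,0]])

```text
clock: 24.9
tcp_pos: [0.5796, 0.234, 0.1674]
orientation: [-0.001, -0.116, 0.993, 0.005]
wrist_force: [-2.2, -1.3, 3.8]
finger_gap: 0.0112
```

Run:
```python
from h import *
p=env.get_state()['tcp_pos']
a,d=cap('side','s17'); slide('side',-.0027,cloud('side',d),a,p-[0,0,.02],.055)
b,d=cap('top','t17'); slide('top',0,cloud('top',d),b,p-[0,0,.02],.055)
plan([.5798,.2342,.1697],.23+np.pi)
cv2.imwrite('pics/crop8.png',cv2.resize(a[250:380,150:290],None,fx=4.5,fy=4.5,interpolation=cv2.INTER_CUBIC))
```

```text
side 952 n [-0.3267 -0.0697  0.9426] slopex 19.51 sidetilt 0.47 rect [73.5 85.2] 89.8 plate top centre [0.5907 0.2373 0.1207]
top 193 n [-0.3501 -0.1314  0.9275] slopex 21.78 sidetilt -2.65 rect [81.2 93.1] 74.7 plate top centre [0.5867 0.2228 0.1161]
t 25.0 tcp [0.5796 0.2341 0.1675] yaw -2.9097 F [-2.3 -1.3  3.8] gap 0.0114 | d mm [-0.2  0.1 -2.2] turn 0.002
```

View pics/crop8.png

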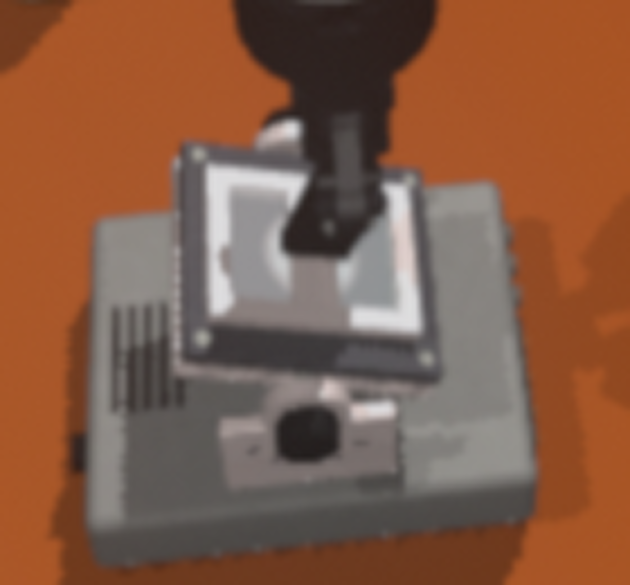

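The picture shows the slide lying on the face. Its margins, corrected for the 6 mm plate height, are about equal: 23/22 px along the slope and 30/30 px across. I press on to about 10 N and compare the plate normal with the face's visible rim in the same picture.

>>> arm_command(moves=[[1,-0.2,0,0.7,0],[1,-0.4,0,1.4,0],[1,-0.6,0,1.9,0],[1,-0.6,0,1.9,0],[1,-0.6,0,1.9,0]])

```text
clock: 25.5
tcp_pos: [0.5796, 0.2341, 0.1656]
orientation: [-0.002, -0.116, 0.993, 0.004]
wrist_force: [-6.8, -0.8, 5.9]
finger_gap: 0.0113
```

```bash
cat >> h.py <<'E'
def check(tag):
    a,d=cap('side',tag); W=cloud('side',d)+[0,0,.0027]; w=W.reshape(-1,3); g=a.reshape(-1,3).astype(int)
    n0=np.array([-.3525,-.0815,.932]);F=np.array([.594,.238,.118]); y0=np.array([-.228,.9737,0]);x0=np.cross(y0,n0)
    X=(w-F)@x0*1000;Y=(w-F)@y0*1000;Z=(w-F)@n0*1000
    def fit(m,nm):
        A=np.c_[X[m],Y[m],np.ones(m.sum())]; z=Z[m]; k=np.ones(len(z),bool)
        for _ in range(6): s=np.linalg.lstsq(A[k],z[k],rcond=None)[0]; k=abs(A@s-z)<1.5
        print(nm,k.sum(),'slopes deg x,y',np.degrees(s[:2]).round(2),'z at centre',s[2].round(2)); return s
    gray=g.max(1)-g.min(1)<60
    pl=fit((abs(X)<43)&(abs(Y)<33)&((abs(X)>20)|(abs(Y)>16))&(Z>-2)&(Z<10)&(g.max(1)>110),'plate')
    rim=fit((abs(X)<53)&(abs(Y)<48)&((abs(X)>48)|(abs(Y)>39))&(Z>-9)&(Z<2.5)&(g.max(1)<110),'rim')
    m=(Z>1)&(Z<9)&(g.max(1)>120)&gray&(abs(X)<52)&(abs(Y)<48); r=cv2.minAreaRect(np.float32(np.c_[X,Y][m])); print('plate rect',np.round(r[0],1),np.round(r[1],1),round(r[2],1))
    s=env.get_state();print('Fn',(s['wrist_force']@n0).round(2),'F',s['wrist_force'].round(1),'torque',s['ft_torque'].round(3),'tcp',s['tcp_pos'].round(4))
E
python3 -c "
from h import *
check('s18')"
```

```text
plate 589 slopes deg x,y [-1.04 -0.61] z at centre 2.11
rim 353 slopes deg x,y [-0.3  -0.45] z at centre -3.59
plate rect [1.4 0.7] [72.9 90.2] 90.0
Fn 8.7 F [-6.  -2.3  6.9] torque [-0.42   0.961 -0.018] tcp [0.5796 0.2341 0.1656]
```

>>> arm_command(moves=[[1,0.5,0,0.2,0],[1,1.0,0,0.4,0],[1,1.4,0,0.5,0],[1,1.4,0,0.5,0],[1,1.4,0,0.5,0]])

```text
clock: 26.05
tcp_pos: [0.5792, 0.234, 0.1654]
orientation: [-0.001, -0.116, 0.993, 0.005]
wrist_force: [-3.8, -1.6, 6.4]
finger_gap: 0.0114
```

```bash
python3 -c "
from h import *
check('s19')
check('s20')"
```

```text
plate 583 slopes deg x,y [-0.43 -0.66] z at centre 2.27
rim 341 slopes deg x,y [-0.11 -0.33] z at centre -3.16
plate rect [1.2 0.2] [90.8 73.6] 0.5
Fn 6.63 F [-3.5 -1.2  5.7] torque [-0.288  0.576 -0.008] tcp [0.5792 0.234  0.1654]
plate 579 slopes deg x,y [-0.44 -0.72] z at centre 2.24
rim 351 slopes deg x,y [-0.18 -0.58] z at centre -3.2
plate rect [1.3 0.6] [91.2 72.7] 0.4
Fn 7.12 F [-4.3 -1.1  5.9] torque [-0.36   0.551 -0.027] tcp [0.5792 0.234  0.1654]
```

>>> arm_command(moves=[[1,0.5,0,0.5,0],[1,1.0,0,0.9,0],[1,1.4,0,1.3,0],[1,1.4,0,1.3,0],[1,1.4,0,1.3,0]])

```text
clock: 26.65
tcp_pos: [0.5792, 0.234, 0.1651]
orientation: [0.001, -0.116, 0.993, 0.005]
wrist_force: [-1.3, -0.9, 8.9]
finger_gap: 0.0113
```

```bash
python3 -c "
from h import *
check('s21')
check('s22')"
```

```text
plate 583 slopes deg x,y [-0.31 -0.47] z at centre 1.85
rim 346 slopes deg x,y [-0.08 -0.82] z at centre -3.39
plate rect [1.6 0.7] [72.1 91.6] 89.4
Fn 8.24 F [-1.7 -0.9  8.1] torque [-0.233  0.135 -0.026] tcp [0.5792 0.234  0.165 ]
plate 574 slopes deg x,y [-0.21 -0.36] z at centre 1.81
rim 349 slopes deg x,y [-0.14 -0.5 ] z at centre -3.5
plate rect [1.6 0.9] [72.2 91. ] 89.5
Fn 7.31 F [-1.9 -0.6  7.1] torque [-0.257  0.149 -0.046] tcp [0.5792 0.234  0.165 ]
```

Run:
```python
from h import *
z=np.load('pics/s0.npz');a,d=z['im'],z['d'];w=(cloud('side',d)+[0,0,.0027]).reshape(-1,3);g=a.reshape(-1,3).astype(int)
n0=np.array([-.3525,-.0815,.932]);F=np.array([.594,.238,.118]); y0=np.array([-.228,.9737,0]);x0=np.cross(y0,n0)
X=(w-F)@x0*1000;Y=(w-F)@y0*1000;Z=(w-F)@n0*1000
m=(np.hypot(X,Y)<25)&(abs(Z)<3)&(g.min(1)>130);P=np.float32(np.c_[X,Y][m]);print('win',P.mean(0),cv2.minEnclosingCircle(P))
m=(abs(X)<62)&(abs(Y)<56)&(abs(Z)<2)&(g.max(1)<115);r=cv2.minAreaRect(np.float32(np.c_[X,Y][m]));print('face',r)
# independent: TCP-based
s=env.get_state();print(s['tcp_pos'],s['joint_pos'].round(3))
```

```text
win [-0.18956071  0.13285053] ((-0.6931233406066895, -1.1040806770324707), 22.471220016479492)
face ((0.03858184814453125, 0.6576728820800781), (110.54420471191406, 101.31155395507812), 0.04351314157247543)
[0.57920698 0.23401415 0.16503246] [0.251 0.44  0.026 1.154 0.009 0.019]
```

>>> arm_command(moves=[[1,0,0,0,0],[1,0,0,0,0],[1,0,0,0,0],[1,0,0,0,0],[1,0,0,0,0]])

```text
clock: 27.25
tcp_pos: [0.5792, 0.234, 0.165]
orientation: [0.001, -0.116, 0.993, 0.005]
wrist_force: [-1.2, -0.5, 7.7]
finger_gap: 0.0116
```

```bash
python3 -c "
from h import *
check('s23')
print(env.hand_in())"
```

```text
plate 575 slopes deg x,y [ 0.16 -0.55] z at centre 1.89
rim 351 slopes deg x,y [-0.3 -0.3] z at centre -3.63
plate rect [1.6 0.8] [72.8 90.8] 89.2
Fn 8.31 F [-1.7 -0.7  8.2] torque [-0.226  0.178  0.039] tcp [0.5792 0.234  0.165 ]
the job is handed in; nothing more can be done
None
```

The calibration tile is back in its medium slot, and I handed the job in at about 27 s with the slide still held pressed on the stage.

- **Tile:** its disc top measured about 25 mm above the desk (24 expected when fully down), and I let go of it.
- **Slide, first tries:** the moves could not tilt the tool, so the slide had to pivot between the pads to match the slope. Two tries at this failed, with pushes of about 12–13 N. After the first I set the slide down on the desk and regripped it higher; after the second I came in from up-slope.
- **Joint limit:** joint 6 also stopped at its limit on the way to the stage. I backed off and gave the tool a half turn.
- **Flushness:** the last check puts the plate parallel to the face within about 0.5°, roughly the measuring noise (earlier repeats gave 0.1–0.3°).
- **Push:** the seat is pressed in about 3.5 mm. The wrist reads 8.3 N along the normal, which is about 9–10 N on the stage once the slide's weight is added.
- **Centring:** the slide sits about 1.5 mm up the slope from the face's centre and within 0.5 mm across it. I left this small offset uncorrected.
- **Stage tilt:** unchanged to within about 0.3°.

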